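Roll the empty spool up into the rack

ROBOT

A 7-joint arm with a two-finger parallel gripper is mounted at the origin on the work surface. World frame = base frame: x ahead of the robot, y to its left, z up, the work surface at z = 0. Lengths are in m, angles in degrees, forces in N, time in s.
With the tool pointing down it reaches from about 0.4 to 0.925 m from the base axis. Payload 5.6 kg.
Tool frame: the origin (TCP) lies between the finger pads; the fingertips stand 8 mm ahead of it and the grasp point (between the pads) lies 11 mm behind it (ctrl.tip_reach is the distance from the TCP to the fingertips, in m); x points along the fingers, z is the direction in which the jaws open and shut, and the axes are right-handed (so a half turn about x gives the same grasp; the last joint's range is limited). The gripper opens to 85 mm and grips with 20 to 120 N. Pads are 22 mm wide; open, the fingers measure 114 mm over their backs; the gripper's body (76 mm by 85 mm) begins 54 mm behind the grasp point. The pads swing forward as they close: fully open they stand 13 mm farther back than shut.
Start: joints at [-2.464, 26.786, -0.665, 91.828, 0.344, 61.387, -3.226], TCP at [0.65, -0, 0.239] pointing down, gripper open.
Joint ranges: [-144.91, 144.91], [-17.63, 115.5], [-89.93, 88.59], [15.96, 139.68], [-74.01, 254.01], [8.47, 105.57], [-167.45, 167.45]. Speed limits (degrees/s): [147.25, 147.25, 180, 180, 180, 180, 180].

INTERFACE

Orientations are given as a 3x3 rotation matrix whose columns are the frame's x, y, z axes.
In Python, from workcell import ctrl, optics, workorder gives the robot as it stands. The module is installed in compiled form; this text tells all that it offers.
- The arm moves only by the tool drive_tool, never from a script. Its argument "rows" is a list of rows, each an object of numbers: "fingers": the opening, from 0 (shut) to 1 (fully open); "tx", "ty", "tz": the shift along the tool's x, y, z in mm; "wx", "wy", "wz": the turn, a rotation vector about the tool's x, y, z in rad. A call has 1 to 8 rows; each row is the pose to reach, as a shift and turn from the pose commanded when the call began, along the tool's axes at that moment; what a row does not reach only later rows make up. A row lasts 1/12 s, in which the tool goes at most 41.7 mm and 7.16 degrees, less where a joint would pass 70% of its speed; a pose out of reach is approached as far as the arm can. A call with a gripper value outside its range is refused whole. The fingers move at their own pace and stop on an object; "grip_force" is the grip in N (left out, the last holds). Time passes only in rows, so rows that repeat a pose let the fingers close. It gives the time, the measured TCP pose, the force and the opening at its end, in the units of the state.
- ctrl.state(): the state, without advancing time (a new reading comes with each control period).
- optics.get_image(name): name is "scene" or "side" or "wrist"; returns the picture (480x640x3 uint8, red, green, blue); there is no depth.
- optics.calibration(name): a dict with "fx", "fy", "cx", "cy" (pixels), "world_from_camera" (4x4, takes a point from camera to world coordinates). Camera axes: x right, y up, looking along -z (the intrinsics and any distortion apply to the point x, -y, -z); pixel columns grow to the right and rows downward; lengths in m; the calibration is good to about 2 mm. A picture is of the moment at which its call begins: read the wrist's pose just before it. calibration takes no time and is no camera call; for the wrist camera it gives the pose at the moment of the call.
- workorder.close_job(): hands the job in, once; it reports no verdict.
Trained networks look in the newest picture that a camera, given by its name, has taken for a name from the list of things; names that differ only in an ending like _2 or _b are one class to them, and where a whole thing is asked for, a point or a joint stands for the part that bears it (a point fixed in the world has none). Each returns a list of dicts, best first, with "conf" (0 to 1); they miss things now and then, are a little off and sometimes report something else, mostly with a low value. They report only what shows in the picture. A call takes as long as a camera call. They do not tell look-alikes from the thing itself.
- optics.recognise(thing, camera): "point" ([x, y, z] in m, in world coordinates, good to about 4 mm: the middle of the surface that is visible of it).
- optics.outline_of(thing, camera): "region" (480x640 bool, what is visible of it).
The state is a dict: "time_s": time; "joints": joint angles; "joint_velocities": joint speeds; "joint_efforts": joint torques, N m; "tool_pos": TCP position; "tcp_rot": TCP orientation; "force": force on the tool from outside, world axes, zero at the start; "torque": the same for the moment, N m; "width": finger opening in m.
Only numpy, scipy, OpenCV 4.12 (cv2) and the standard library are available. Lean on these libraries where they do the work, as an engineer would, in place of code of your own. Each camera call takes 0.05 s, during which the arm holds its last target.

TASK

Using only the fingertips, without gripping or lifting it, push the empty solder spool that lies on its rims at the low end of the spool rack slowly up the ramp, over the crest and gently against the end stop. Do not let it roll back down, and do not fling it; it must stay there by itself once you let go. Leave the tin, the bottle and the screwdriver undisturbed.

Things in the scene. Friction and masses are not known exactly. Their poses are not given: they have to be found in the camera images.
- rack: Aluminium spool rack fixed on the bench mat (3 mm thick): a straight lane 80 mm wide between 6 mm rails. Origin: on the mat, on the lane's centre line; x along the lane uphill, y across, z up. Along x: level landing from -160 to -60 mm, surface 6 mm up, open at its low end; 8 degree ramp from -60 mm to the crest at +70 mm; then a cradle falling at 6 degrees to the end stop, face at +127 mm
- spool: Empty white plastic spool, about 200 g, lying on the landing, axis across the lane: two flanges of 64 mm diameter, 5 mm thick, 64 mm apart inside, on a hub of 40 mm diameter; 74 mm wide over all. Rolls freely on the flanges; rolls back if left alone on the ramp. Origin: its centre, on the axis; y is the axis, x and z turn as it rolls
- crest (a point): Middle of the rack's crest, on the lane's surface 24 mm above the mat. Rail tops are 18 mm above the mat beside the landing, 26 mm beside the ramp and 34 mm beside the cradle; the end stop is a plate 8 mm thick, top edge 60 mm above the mat
- seat (a point): Where the spool's centre lies when it rests in the cradle against the end stop: 95 mm along the rack's x, 54 mm above the rack's origin. Axes as the rack's
- tin: Bystander: open steel tin with brass tip-cleaning curls, 60 mm diameter, 45 mm high, standing beside the rack; origin at the centre of its underside
- flux: Bystander: small capped bottle, 38 mm diameter, 85 mm high, standing beside the rack; origin at the centre of its underside
- driver: Bystander: screwdriver 160 mm long lying beside the rack along its own x, handle to -x; origin at its middle, on the underside
Things that resemble listed ones, but are neither listed nor needed, are in the scene too. Leave any pink or purple look-alike of the spool alone.

How it is judged (in metres and radians):
On the way, in this order (a step that is already met when the one before it is completed fails the run):
1. the spool is pushed up the ramp by the fingers, resting on the lane (x of spool in the frame of rack between -0.04 and 0.065 m and contact force between the fingers and spool above 0.02 N and contact force between spool and rack above 0.02 N).
2. the spool lies over the crest against the end stop (x of spool in the frame of rack between 0.088 and 0.101 m and z of spool in the frame of rack between 0.049 and 0.059 m and angle between the y axis of spool and the y axis of rack, either way round below 0.15 rad), for 0.2 s.
At the end, for the whole second after the job is handed in: The spool rests by itself on the cradle against the end stop: its centre within 7 mm of the seat along the lane and 5 mm in height, its axis square to the lane within 0.15 rad, at rest (below 0.02 m/s) (all of step 2 and linear speed of spool below 0.02 m/s and contact force between spool and rack above 0.3 N); the robot touches nothing.
It fails at once if the spool is gripped or pressed hard (over 30 N in all between fingers and spool) (contact force between the fingers and spool above 30 N).
It fails at once if the spool is lifted off the lane (about 8 mm or more) (z of spool in the frame of rack above 0.066 m or (x of spool in the frame of rack below -0.05 m and z of spool in the frame of rack above 0.048 m) or (x of spool in the frame of rack below -0.01 m and z of spool in the frame of rack above 0.054 m) or (x of spool in the frame of rack below 0.03 m and z of spool in the frame of rack above 0.06 m)).
It fails at once if the spool rolls back off the landing's low end, leaves the lane or is tipped over (x of spool in the frame of rack below -0.135 m or y of spool in the frame of rack above 0.02 m or y of spool in the frame of rack below -0.02 m or z of spool in the frame of rack below 0.03 m or angle between the y axis of spool and the y axis of rack, either way round above 0.3 rad).
It fails at once if the spool is flung up or runs away down the ramp (faster than 0.35 m/s) (linear speed of spool above 0.35 m/s).
It fails at once if a bystander is disturbed (moved more than 15 mm or tipped) (distance of any of tin, flux, driver from where it was at the start of the episode above 0.015 m or angle between any of tin, flux's own z axis and vertical above 0.3 rad).
It also fails if it takes over 38 s, if anything falls off the work surface, if the arm or the gripper's body presses on something with over 40 N, if the wrist force passes 120 N, or if a joint passes its speed limit or range.

## Working session

There is one attempt and no reset: what is moved stays moved. The work goes in short steps, Python scripts to look and compute and a tool call to move; the robot and the scene stay as the last step left them, time stands still between calls to the robot, and variables do not carry over. Pictures are saved under pics/ and viewed, and the job is handed in when it is done.

Besides the shell and the picture viewer there is one more tool, called after ">>>" by a JSON object that holds its "api" and its "payload". drive_tool: Moves the arm, as the interface text tells. Its arguments: {"type":"object","properties":{"rows":{"type":"array"},"grip_force":{"type":"number"}},"required":["rows"]}

```bash
mkdir -p pics; python3 - <<'E'
from workcell import ctrl, optics
import cv2
s=ctrl.state();print({k:s[k] for k in('time_s','tool_pos','tcp_rot','force','width')})
for n in('scene','side','wrist'):
    im=optics.get_image(n);cv2.imwrite(f'pics/{n}0.png',im[:,:,::-1])
    for t in('rack','spool','tin','flux','driver'):
        try:print(n,t,[(r['conf'],[round(float(v),3) for v in r['point']]) for r in optics.recognise(t,n)][:3])
        except Exception as e:print(n,t,e)
E
```

```text
{'time_s': 0.0, 'tool_pos': array([ 6.49433528e-01, -7.67506219e-05,  2.38321578e-01]), 'tcp_rot': array([[-1.80049192e-03,  1.22369873e-05,  9.99998379e-01],
       [-1.56268195e-04,  9.99999988e-01, -1.25183670e-05],
       [-9.99998367e-01, -1.56290481e-04, -1.80048998e-03]]), 'force': array([ 0.29083661, -0.07299329,  0.63660287]), 'width': 0.085153861873179}
scene rack [(0.65, [0.663, -0.111, 0.023])]
scene spool [(0.93, [0.476, 0.107, 0.045]), (0.86, [0.522, -0.218, 0.043]), (0.81, [0.478, 0.231, 0.046])]
scene tin [(0.71, [0.759, 0.03, 0.029]), (0.57, [0.713, 0.144, 0.022])]
scene flux [(0.97, [0.631, -0.25, 0.048]), (0.41, [0.76, 0.028, 0.027])]
scene driver [(0.76, [0.713, 0.141, 0.021]), (0.68, [0.533, -0.05, 0.053])]
side rack [(0.73, [0.627, -0.106, 0.021])]
side spool [(0.94, [0.458, 0.072, 0.044]), (0.87, [0.365, -0.055, 0.044]), (0.83, [0.483, -0.236, 0.052])]
side tin [(0.74, [0.749, 0.03, 0.034]), (0.16, [0.627, -0.104, 0.02])]
side flux [(0.97, [0.609, -0.261, 0.056])]
side driver [(0.79, [0.701, 0.143, 0.021])]
wrist rack [(0.8, [0.629, -0.095, 0.022]), (0.4, [0.528, -0.044, 0.06])]
wrist spool [(0.9, [0.526, -0.039, 0.059]), (0.83, [0.521, -0.207, 0.019]), (0.65, [0.465, 0.113, 0.05])]
wrist tin [(0.87, [0.756, 0.032, 0.03])]
wrist flux []
wrist driver [(0.64, [0.699, 0.15, 0.025])]
```

View pics/scene0.png

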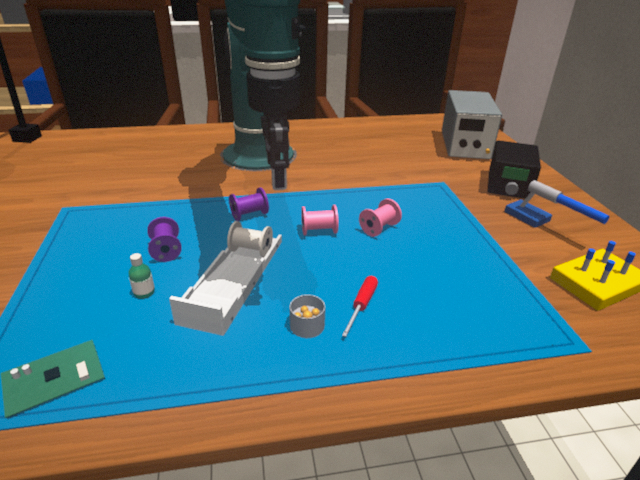

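View pics/side0.png

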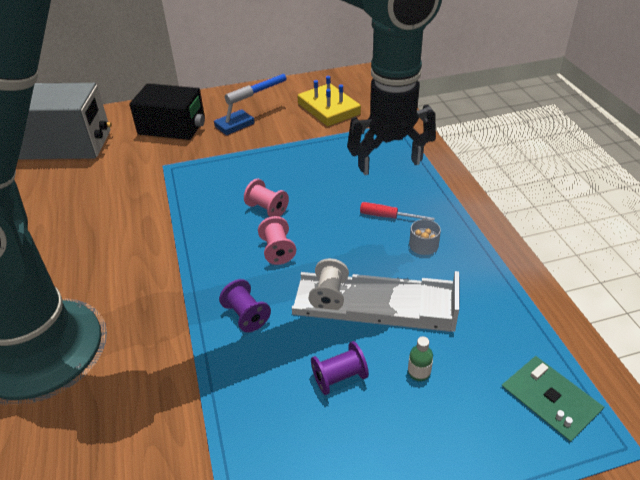

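View pics/wrist0.png

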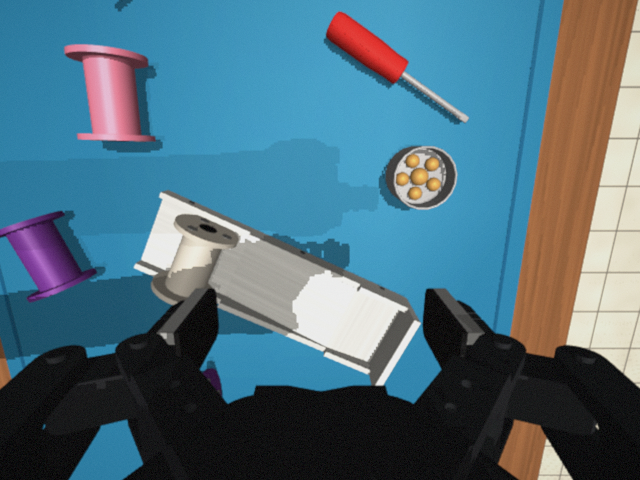

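```bash
cat > h.py <<'E'
import numpy as np,cv2
from workcell import optics
def proj(c,P):
    M=np.linalg.inv(np.array(c['world_from_camera']));p=(np.c_[P,np.ones(len(P))]@M.T)[:,:3]
    return np.c_[c['cx']+c['fx']*p[:,0]/-p[:,2],c['cy']+c['fy']*-p[:,1]/-p[:,2]]
E
python3 - <<'E'
from workcell import optics
import cv2,pickle
C={n:optics.calibration(n) for n in('scene','side','wrist')}
pickle.dump(C,open('cal0.pkl','wb'));print(C['wrist'])
for n,(x0,y0,w,h) in dict(scene=(165,215,130,120),side=(280,250,200,90),wrist=(120,180,320,220)).items():
    im=cv2.imread(f'pics/{n}0.png')[y0:y0+h,x0:x0+w]
    f=min(800/w,600/h); cv2.imwrite(f'pics/{n}0z.png',cv2.resize(im,None,fx=f,fy=f,interpolation=cv2.INTER_CUBIC));print(n,f)
E
```

```text
{'fx': 342.3358761267902, 'fy': 342.3358761267902, 'cx': 320.16744141441126, 'cy': 237.07487132950723, 'world_from_camera': array([[ 9.99999169e-01,  1.27829737e-03, -1.64633000e-04,
         6.49263865e-01],
       [-1.19245129e-03,  9.66094589e-01,  2.58185636e-01,
         6.57686374e-02],
       [ 4.89089070e-04, -2.58185225e-01,  9.66095311e-01,
         3.74008807e-01],
       [ 0.00000000e+00,  0.00000000e+00,  0.00000000e+00,
         1.00000000e+00]])}
scene 5.0
side 4.0
wrist 2.5
```

View pics/scene0z.png

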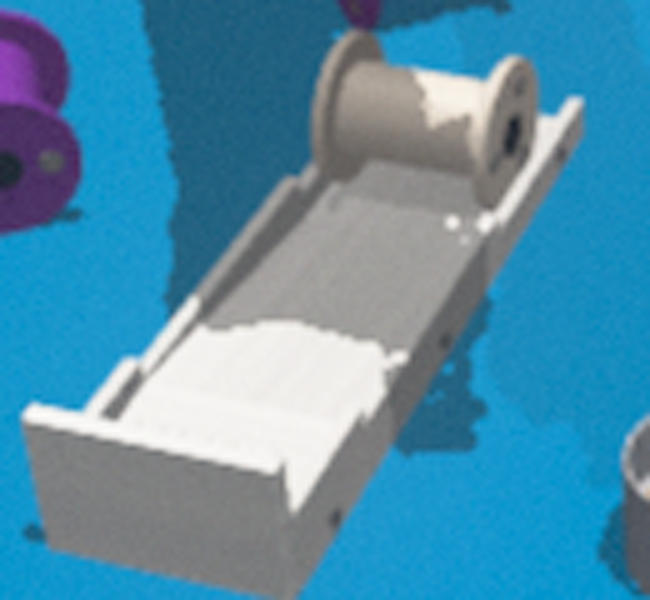

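View pics/side0z.png

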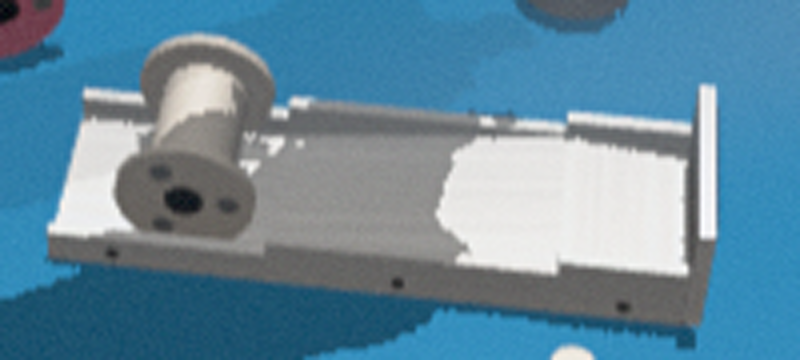

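View pics/wrist0z.png

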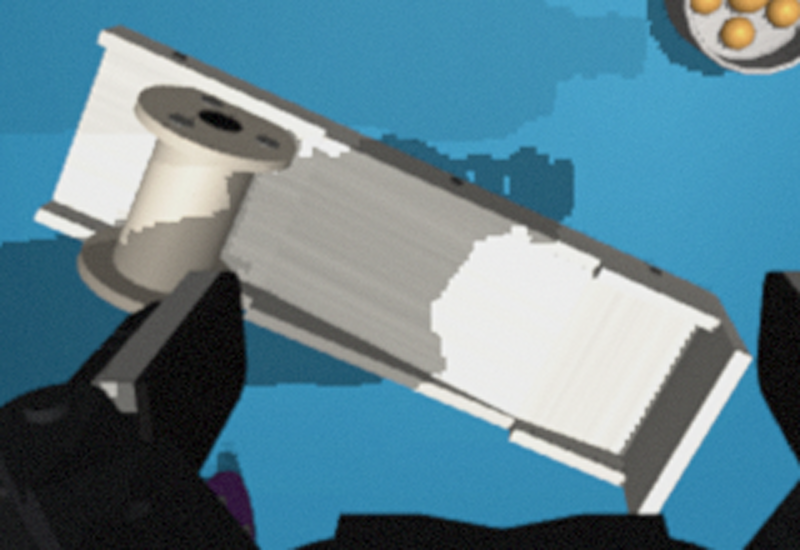

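```bash
cat > fit.py <<'E'
from h import *
import pickle
from scipy.optimize import least_squares
C=pickle.load(open('cal0.pkl','rb'))
Z=dict(scene=(5,165,215),side=(4,280,250),wrist=(2.5,120,180))
O=[('scene',(30,418),(135,-46,60)),('scene',(48,548),(135,-46,0)),('scene',(292,598),(135,46,0)),('scene',(284,473),(135,46,60)),('scene',(582,98),(-160,46,18)),
('side',(85,90),(-160,46,18)),('side',(50,260),(-160,-46,0)),('side',(50,237),(-160,-46,18)),('side',(715,87),(135,46,60)),('side',(697,325),(135,-46,0)),('side',(715,238),(135,-46,60)),
('wrist',(110,27),(-160,46,18)),('wrist',(37,213),(-160,-46,18)),('wrist',(750,357),(135,46,60)),('wrist',(655,512),(135,-46,60))]
def W(p,P):
    P=np.array(P)/1000;c,s=np.cos(p[2]),np.sin(p[2])
    return np.c_[p[0]+c*P[:,0]-s*P[:,1],p[1]+s*P[:,0]+c*P[:,1],.003+P[:,2]]
def res(p,sel=None):
    r=[]
    for n,z,P in O:
        if sel and n!=sel: continue
        f,x,y=Z[n];uv=np.array([x+(z[0]+.5)/f-.5,y+(z[1]+.5)/f-.5])
        r.append((proj(C[n],W(p,[P]))[0]-uv))
    return np.concatenate(r)
if __name__=='__main__':
    for sel in(None,'scene','side','wrist'):
        s=least_squares(res,[.63,-.1,-.4],args=(sel,),loss='soft_l1');print(sel,s.x[:2].round(4),np.degrees(s.x[2]).round(2));print(res(s.x,sel).reshape(-1,2).round(1).tolist())
        if sel is None:
            np.save('rack.npy',s.x)
E
python3 fit.py
```

```text
None [ 0.6117 -0.0892] -25.47
[[-1.8, 0.4], [0.2, 0.9], [0.7, 2.0], [-1.3, 0.2], [0.6, 0.5], [-1.0, -0.8], [-1.1, -1.0], [-1.7, -1.8], [-0.5, -0.6], [0.0, 0.3], [-0.3, -0.4], [-1.1, 0.1], [1.0, 1.9], [3.9, -0.8], [-1.0, 7.3]]
scene [ 0.6095 -0.0892] -25.07
[[-1.3, -0.3], [0.7, 0.2], [1.2, 1.0], [-0.7, -0.7], [0.1, -0.3]]
side [ 0.6126 -0.091 ] -25.13
[[-0.6, 0.1], [-0.4, 0.0], [-1.0, -0.7], [0.2, -0.4], [1.0, 0.6], [0.7, -0.1]]
wrist [ 0.6115 -0.0886] -25.73
[[-1.0, -1.0], [0.7, 0.7], [3.6, -0.8], [-1.6, 7.2]]
```

```bash
python3 - <<'E'
from fit import *
O[-1:]=[]
s=least_squares(res,[.63,-.1,-.4],loss='soft_l1');p=s.x;np.save('rack.npy',p);print(p[:2],np.degrees(p[2]));print(res(p).reshape(-1,2).round(1).tolist())
# spool hole
def ray(n,uv,z):
    c=C[n];M=np.array(c['world_from_camera']);d=M[:3,:3]@[(uv[0]-c['cx'])/c['fx'],-(uv[1]-c['cy'])/c['fy'],-1];o=M[:3,3]
    return o+d*(z-o[2])/d[2]
c_,s_=np.cos(p[2]),np.sin(p[2])
for n,z in(('scene',(513,135)),('side',(183,200)),('wrist',(220,120))):
    f,x,y=Z[n];q=ray(n,[x+(z[0]+.5)/f-.5,y+(z[1]+.5)/f-.5],.041);d=q[:2]-p[:2]
    print(n,q.round(4),'rack',(c_*d[0]+s_*d[1]).round(4),(-s_*d[0]+c_*d[1]).round(4))
print(W(p,[(-110,0,38),(-160,0,6),(70,0,24),(95,0,54)]))
E
```

```text
[ 0.61137284 -0.08946498] -25.602953301689286
[[-2.1, 0.1], [-0.1, 0.7], [0.3, 1.8], [-1.7, 0.1], [0.6, 0.4], [-1.1, -0.8], [-1.3, -1.0], [-1.9, -1.8], [-0.5, -0.4], [-0.2, 0.6], [-0.5, -0.1], [-1.3, 0.1], [0.7, 1.8], [3.5, -0.2]]
scene [ 0.5387 -0.0135  0.041 ] rack -0.0984 0.0371
side [ 0.5086 -0.0811  0.041 ] rack -0.0963 -0.0369
wrist [ 0.5369 -0.0134  0.041 ] rack -0.1 0.0364
[[ 0.51217371 -0.04193044  0.041     ]
 [ 0.4670832  -0.02032382  0.009     ]
 [ 0.67449955 -0.11971424  0.027     ]
 [ 0.69704481 -0.13051754  0.057     ]]
```

>>> {"api": "drive_tool", "payload": {"rows": [{"fingers":0.2,"tx":8,"ty":-3,"tz":-20,"wx":-0.12},{"fingers":0.2,"tx":16,"ty":-6,"tz":-42,"wx":-0.24},{"fingers":0.2,"tx":25,"ty":-9,"tz":-65,"wx":-0.36},{"fingers":0.2,"tx":35,"ty":-12,"tz":-90,"wx":-0.48},{"fingers":0.2,"tx":45,"ty":-15,"tz":-115,"wx":-0.6},{"fingers":0.2,"tx":57,"ty":-18,"tz":-140,"wx":-0.72},{"fingers":0.2,"tx":68,"ty":-21,"tz":-162,"wx":-0.84},{"fingers":0.2,"tx":78,"ty":-23,"tz":-178,"wx":-0.96}]}}

```text
$.rows[0]: bad value
```

```bash
cat > st.py <<'E'
from h import *
from workcell import ctrl
p=np.load('rack.npy');p[2]=np.radians(-25.4)
def show():
    s=ctrl.state();d=np.array(s['tool_pos'][:2])-p[:2];c,k=np.cos(p[2]),np.sin(p[2]);R=np.array(s['tcp_rot'])
    print('t',round(float(s['time_s']),2),'rack mm',(1000*np.array([c*d[0]+k*d[1],-k*d[0]+c*d[1],s['tool_pos'][2]-.003])).round(1),'jawyaw-want',round(float(np.degrees(np.arctan2(R[1,2],R[0,2]))-64.6),2),'down',R[:,0].round(3),'tip',ctrl.tip_reach,'F',np.array(s['force']).round(2),'w',round(float(s['width']),4),'j',np.round(s['joints'],0))
if __name__=='__main__': show()
E
python3 st.py
```

```text
t 0.9 rack mm [ -3.4  97.4 236.3] jawyaw-want -64.6 down [ 0. -0. -1.] tip 0.008 F [-0.38 -0.25 -0.9 ] w 0.0851 j [-2. 27. -1. 92.  0. 61. -3.]
```

>>> {"api": "drive_tool", "payload": {"rows": [{"fingers":0.2,"tx":8,"ty":-3,"tz":-20,"wx":-0.12,"wy":0,"wz":0},{"fingers":0.2,"tx":16,"ty":-6,"tz":-42,"wx":-0.24,"wy":0,"wz":0},{"fingers":0.2,"tx":25,"ty":-9,"tz":-65,"wx":-0.36,"wy":0,"wz":0},{"fingers":0.2,"tx":35,"ty":-12,"tz":-90,"wx":-0.48,"wy":0,"wz":0},{"fingers":0.2,"tx":45,"ty":-15,"tz":-115,"wx":-0.6,"wy":0,"wz":0},{"fingers":0.2,"tx":57,"ty":-18,"tz":-140,"wx":-0.72,"wy":0,"wz":0},{"fingers":0.2,"tx":68,"ty":-21,"tz":-162,"wx":-0.84,"wy":0,"wz":0},{"fingers":0.2,"tx":78,"ty":-23,"tz":-178,"wx":-0.96,"wy":0,"wz":0}]}}

```text
time_s: 1.57
tool_pos: [0.4699, -0.0234, 0.1608]
tcp_rot: [[-0.001, -0.822, 0.569], [-0.0, 0.569, 0.822], [-1.0, 0.0, -0.001]]
force: [0.1, -0.4, 0.0]
width: 0.0171
```

```bash
python3 st.py
```

```text
t 1.57 rack mm [-156.2   -1.   157.8] jawyaw-want -9.28 down [-0.001 -0.    -1.   ] tip 0.008 F [ 0.09 -0.4   0.01] w 0.0171 j [ 10.  17. -12. 120.   5.  44.  49.]
```

>>> {"api": "drive_tool", "payload": {"rows": [{"fingers":0.2,"tx":15,"ty":0,"tz":0,"wx":-0.08,"wy":0,"wz":0},{"fingers":0.2,"tx":40,"ty":0,"tz":1,"wx":-0.165,"wy":0,"wz":0},{"fingers":0.2,"tx":60,"ty":0,"tz":1,"wx":-0.165,"wy":0,"wz":0},{"fingers":0.2,"tx":60,"ty":0,"tz":1,"wx":-0.165,"wy":0,"wz":0}]}}

```text
time_s: 1.9
tool_pos: [0.4702, -0.0224, 0.0985]
tcp_rot: [[-0.006, -0.902, 0.431], [0.0, 0.432, 0.902], [-1.0, 0.005, -0.002]]
force: [-0.1, -0.2, -0.3]
width: 0.0167
```

```bash
python3 - <<'E'
from st import *
show()
for n in('wrist','side'):
    im=optics.get_image(n)[:,:,::-1].copy();
    if n=='side': im=cv2.resize(im[200:360,200:480],None,fx=2.85,fy=2.85)
    cv2.imwrite(f'pics/{n}1.png',im)
E
```

```text
t 1.9 rack mm [-156.3    0.    95.5] jawyaw-want -0.16 down [-0.006  0.    -1.   ] tip 0.008 F [-0.13 -0.23 -0.28] w 0.0167 j [ 10.  23. -13. 122.   8.  37.  55.]
```

View pics/wrist1.png

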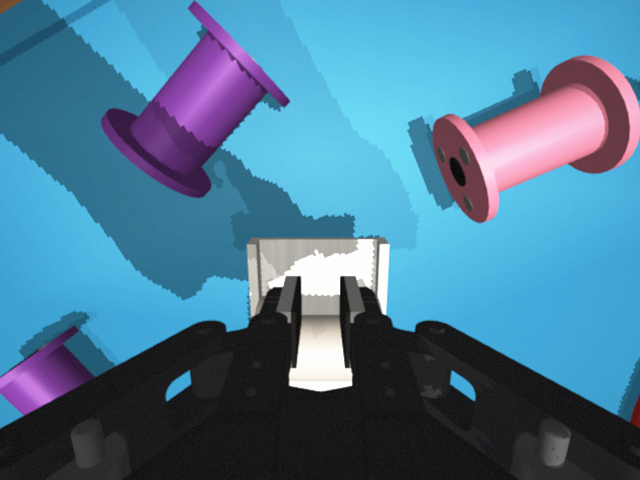

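View pics/side1.png

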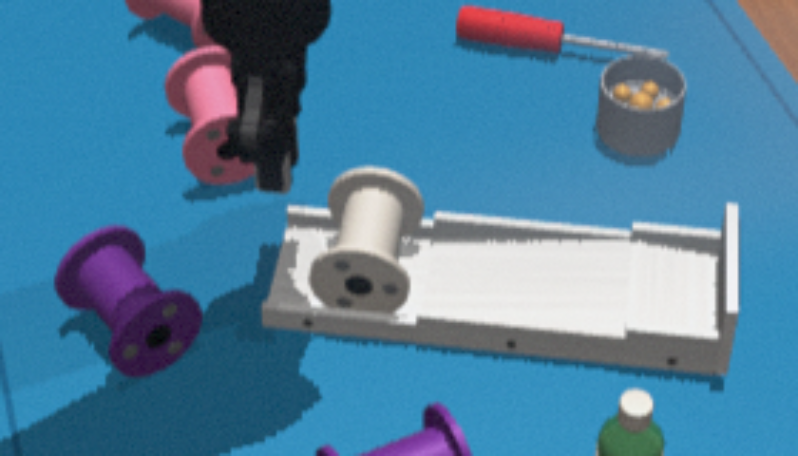

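>>> {"api": "drive_tool", "payload": {"rows": [{"fingers":0.2,"tx":20,"ty":0,"tz":0,"wx":0,"wy":0,"wz":0},{"fingers":0.2,"tx":42,"ty":0,"tz":0,"wx":0,"wy":0,"wz":0},{"fingers":0.2,"tx":61,"ty":0,"tz":0,"wx":0,"wy":0,"wz":0},{"fingers":0.2,"tx":61,"ty":-4,"tz":0,"wx":0,"wy":0,"wz":0},{"fingers":0.2,"tx":61,"ty":-11,"tz":0,"wx":0,"wy":0,"wz":0},{"fingers":0.2,"tx":61,"ty":-17,"tz":0,"wx":0,"wy":0,"wz":0},{"fingers":0.2,"tx":61,"ty":-20,"tz":0,"wx":0,"wy":0,"wz":0},{"fingers":0.2,"tx":61,"ty":-22,"tz":0,"wx":0,"wy":0,"wz":0}]}}

```text
time_s: 2.67
tool_pos: [0.4943, -0.0322, 0.0417]
tcp_rot: [[0.003, -0.902, 0.432], [-0.0, 0.432, 0.902], [-1.0, -0.003, 0.001]]
force: [0.0, 0.2, 0.2]
width: 0.017
```

```bash
cat > look.py <<'E'
from st import *
import sys
show()
im=optics.get_image('side')[:,:,::-1].copy()
cv2.imwrite(f'pics/side{sys.argv[1]}.png',cv2.resize(im[200:360,200:480],None,fx=2.85,fy=2.85))
E
python3 look.py 2
```

```text
t 2.67 rack mm [-130.3    1.5   38.7] jawyaw-want -0.19 down [ 0.003 -0.    -1.   ] tip 0.008 F [0.03 0.21 0.22] w 0.017 j [  9.  31. -11. 120.  11.  30.  54.]
```

View pics/side2.png

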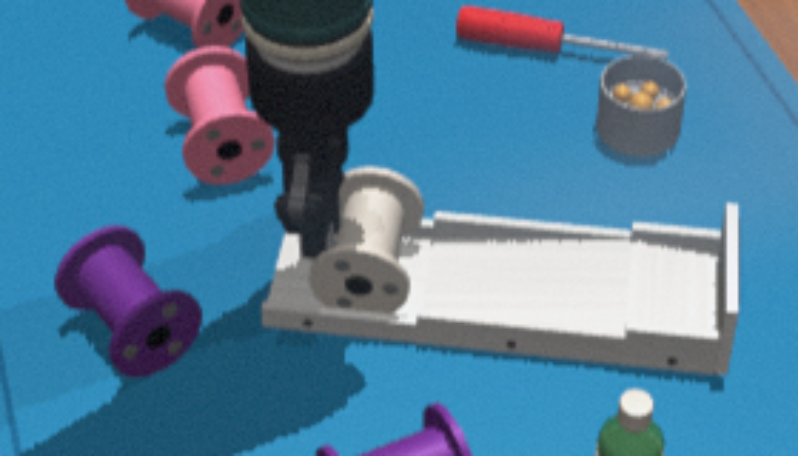

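>>> {"api": "drive_tool", "payload": {"rows": [{"fingers":0.2,"tx":1,"ty":-2,"tz":0,"wx":0,"wy":0,"wz":0},{"fingers":0.2,"tx":2,"ty":-5,"tz":0,"wx":0,"wy":0,"wz":0},{"fingers":0.2,"tx":3,"ty":-8,"tz":-0.5,"wx":0,"wy":0,"wz":0},{"fingers":0.2,"tx":3,"ty":-12,"tz":-0.5,"wx":0,"wy":0,"wz":0},{"fingers":0.2,"tx":3,"ty":-16,"tz":-1,"wx":0,"wy":0,"wz":0},{"fingers":0.2,"tx":3,"ty":-20,"tz":-1,"wx":0,"wy":0,"wz":0},{"fingers":0.2,"tx":3,"ty":-24,"tz":-1,"wx":0,"wy":0,"wz":0},{"fingers":0.2,"tx":3,"ty":-28,"tz":-1,"wx":0,"wy":0,"wz":0}]}}

```text
time_s: 3.38
tool_pos: [0.5177, -0.0449, 0.0373]
tcp_rot: [[0.0, -0.902, 0.431], [-0.0, 0.431, 0.902], [-1.0, -0.0, -0.0]]
force: [0.1, -0.3, 0.2]
width: 0.017
```

```bash
python3 look.py 3
```

```text
t 3.38 rack mm [-1.037e+02  1.000e-01  3.430e+01] jawyaw-want -0.15 down [ 0. -0. -1.] tip 0.008 F [ 0.11 -0.35  0.23] w 0.017 j [ 10.  33. -11. 116.  11.  32.  56.]
```

View pics/side3.png

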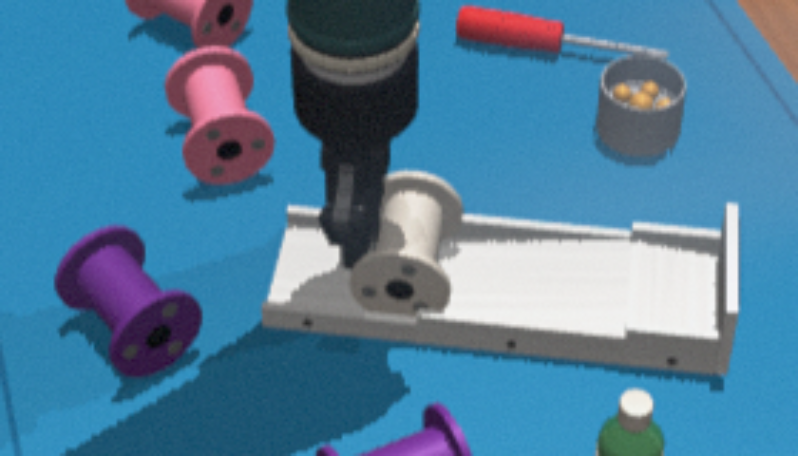

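>>> {"api": "drive_tool", "payload": {"rows": [{"fingers":0.2,"tx":0,"ty":-4,"tz":0,"wx":0,"wy":0,"wz":0},{"fingers":0.2,"tx":0,"ty":-8,"tz":0,"wx":0,"wy":0,"wz":0},{"fingers":0.2,"tx":0,"ty":-12,"tz":0,"wx":0,"wy":0,"wz":0},{"fingers":0.2,"tx":-0.5,"ty":-16,"tz":0,"wx":0,"wy":0,"wz":0},{"fingers":0.2,"tx":-1,"ty":-20,"tz":0,"wx":0,"wy":0,"wz":0},{"fingers":0.2,"tx":-1.5,"ty":-24,"tz":0,"wx":0,"wy":0,"wz":0},{"fingers":0.2,"tx":-2,"ty":-28,"tz":0,"wx":0,"wy":0,"wz":0},{"fingers":0.2,"tx":-2.5,"ty":-32,"tz":0,"wx":0,"wy":0,"wz":0}]}}

```text
time_s: 4.1
tool_pos: [0.5465, -0.0586, 0.0399]
tcp_rot: [[-0.0, -0.902, 0.431], [-0.0, 0.431, 0.902], [-1.0, 0.0, -0.0]]
force: [-1.4, 0.9, -0.1]
width: 0.0169
```

```bash
python3 look.py 4
```

```text
t 4.1 rack mm [-71.9  -0.   36.9] jawyaw-want -0.15 down [-0. -0. -1.] tip 0.008 F [-1.42  0.95 -0.07] w 0.0169 j [ 11.  34. -11. 112.  11.  34.  58.]
```

View pics/side4.png

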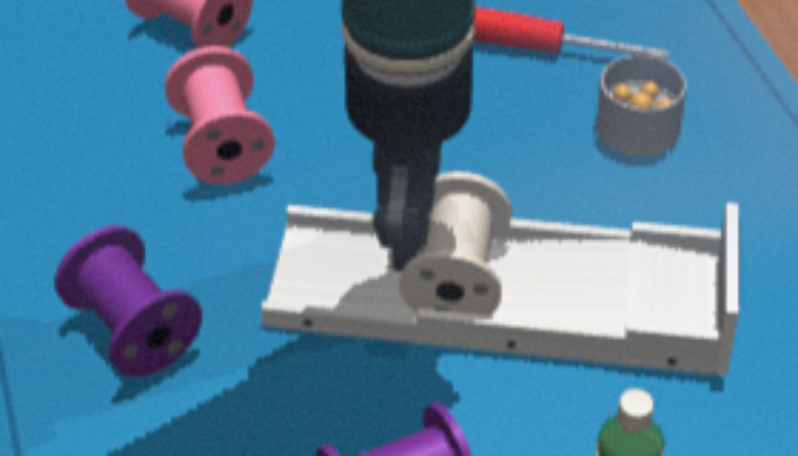

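>>> {"api": "drive_tool", "payload": {"rows": [{"fingers":0.2,"tx":-0.7,"ty":-5,"tz":0,"wx":0,"wy":0,"wz":0},{"fingers":0.2,"tx":-1.4,"ty":-10,"tz":0,"wx":0,"wy":0,"wz":0},{"fingers":0.2,"tx":-2.1,"ty":-15,"tz":0,"wx":0,"wy":0,"wz":0},{"fingers":0.2,"tx":-2.8,"ty":-20,"tz":0,"wx":0,"wy":0,"wz":0},{"fingers":0.2,"tx":-3.5,"ty":-25,"tz":0,"wx":0,"wy":0,"wz":0},{"fingers":0.2,"tx":-4.2,"ty":-30,"tz":0,"wx":0,"wy":0,"wz":0},{"fingers":0.2,"tx":-4.9,"ty":-35,"tz":0,"wx":0,"wy":0,"wz":0},{"fingers":0.2,"tx":-5.6,"ty":-40,"tz":0,"wx":0,"wy":0,"wz":0}]}}

```text
time_s: 4.82
tool_pos: [0.5827, -0.076, 0.0454]
tcp_rot: [[-0.0, -0.902, 0.431], [-0.0, 0.431, 0.902], [-1.0, 0.0, -0.0]]
force: [-0.9, 0.4, 0.7]
width: 0.017
```

```bash
python3 look.py 5
```

```text
t 4.82 rack mm [-31.7  -0.1  42.4] jawyaw-want -0.15 down [-0. -0. -1.] tip 0.008 F [-0.87  0.44  0.7 ] w 0.017 j [ 13.  36. -11. 107.  11.  38.  60.]
```

View pics/side5.png

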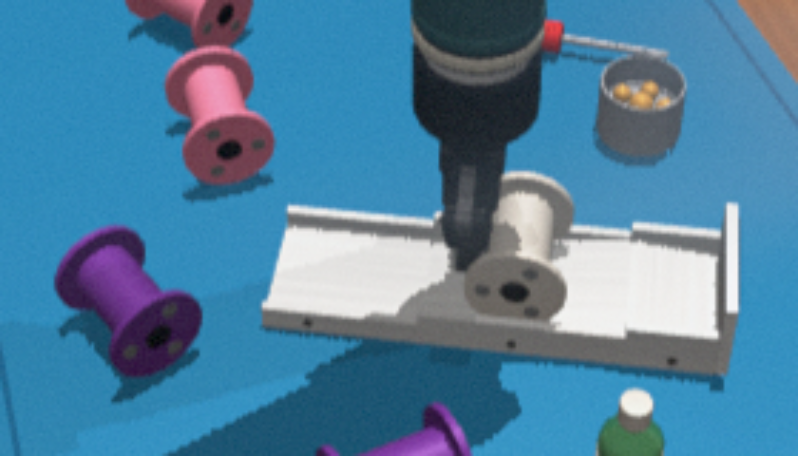

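>>> {"api": "drive_tool", "payload": {"rows": [{"fingers":0.2,"tx":-0.7,"ty":-5,"tz":0,"wx":0,"wy":0,"wz":0},{"fingers":0.2,"tx":-1.4,"ty":-10,"tz":0,"wx":0,"wy":0,"wz":0},{"fingers":0.2,"tx":-2.1,"ty":-15,"tz":0,"wx":0,"wy":0,"wz":0},{"fingers":0.2,"tx":-2.8,"ty":-20,"tz":0,"wx":0,"wy":0,"wz":0},{"fingers":0.2,"tx":-3.5,"ty":-25,"tz":0,"wx":0,"wy":0,"wz":0},{"fingers":0.2,"tx":-4.2,"ty":-30,"tz":0,"wx":0,"wy":0,"wz":0},{"fingers":0.2,"tx":-4.9,"ty":-35,"tz":0,"wx":0,"wy":0,"wz":0},{"fingers":0.2,"tx":-5.6,"ty":-40,"tz":0,"wx":0,"wy":0,"wz":0}]}}

```text
time_s: 5.53
tool_pos: [0.6188, -0.0932, 0.0511]
tcp_rot: [[0.0, -0.902, 0.431], [-0.0, 0.431, 0.902], [-1.0, -0.0, -0.0]]
force: [-0.2, 1.3, 0.8]
width: 0.0174
```

```bash
python3 look.py 6
```

```text
t 5.53 rack mm [ 8.3 -0.2 48.1] jawyaw-want -0.15 down [ 0. -0. -1.] tip 0.008 F [-0.24  1.27  0.78] w 0.0174 j [ 14.  39. -11. 101.  10.  41.  62.]
```

View pics/side6.png

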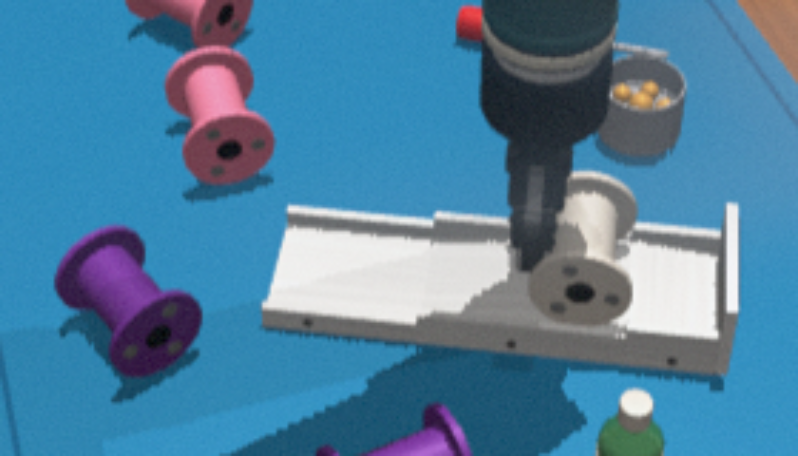

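>>> {"api": "drive_tool", "payload": {"rows": [{"fingers":0.2,"tx":-0.6,"ty":-4,"tz":0,"wx":0,"wy":0,"wz":0},{"fingers":0.2,"tx":-1.1,"ty":-8,"tz":0,"wx":0,"wy":0,"wz":0},{"fingers":0.2,"tx":-1.7,"ty":-12,"tz":0,"wx":0,"wy":0,"wz":0},{"fingers":0.2,"tx":-2.2,"ty":-16,"tz":0,"wx":0,"wy":0,"wz":0},{"fingers":0.2,"tx":-2.7,"ty":-19,"tz":0,"wx":0,"wy":0,"wz":0},{"fingers":0.2,"tx":-3,"ty":-22,"tz":0,"wx":0,"wy":0,"wz":0},{"fingers":0.2,"tx":-3.4,"ty":-24,"tz":0,"wx":0,"wy":0,"wz":0},{"fingers":0.2,"tx":-3.7,"ty":-26,"tz":0,"wx":0,"wy":0,"wz":0}]}}

```text
time_s: 6.25
tool_pos: [0.6419, -0.1042, 0.0547]
tcp_rot: [[-0.0, -0.902, 0.431], [0.0, 0.431, 0.902], [-1.0, 0.0, -0.0]]
force: [-1.4, 0.8, 0.8]
width: 0.0167
```

>>> {"api": "drive_tool", "payload": {"rows": [{"fingers":0.2,"tx":-0.2,"ty":-1.5,"tz":0,"wx":0,"wy":0,"wz":0},{"fingers":0.2,"tx":-0.4,"ty":-3,"tz":0,"wx":0,"wy":0,"wz":0},{"fingers":0.2,"tx":-0.5,"ty":-4.5,"tz":0,"wx":0,"wy":0,"wz":0},{"fingers":0.2,"tx":-0.6,"ty":-6,"tz":0,"wx":0,"wy":0,"wz":0},{"fingers":0.2,"tx":-0.6,"ty":-7.5,"tz":0,"wx":0,"wy":0,"wz":0},{"fingers":0.2,"tx":-0.6,"ty":-9,"tz":0,"wx":0,"wy":0,"wz":0},{"fingers":0.2,"tx":-0.6,"ty":-10.5,"tz":0,"wx":0,"wy":0,"wz":0},{"fingers":0.2,"tx":-0.6,"ty":-12,"tz":0,"wx":0,"wy":0,"wz":0}]}}

```text
time_s: 6.92
tool_pos: [0.6528, -0.1094, 0.0553]
tcp_rot: [[0.0, -0.902, 0.431], [-0.0, 0.431, 0.902], [-1.0, -0.0, -0.0]]
force: [1.1, -0.6, -0.4]
width: 0.017
```

```bash
python3 look.py 7
```

```text
t 6.92 rack mm [46.  -0.3 52.3] jawyaw-want -0.14 down [ 0. -0. -1.] tip 0.008 F [ 1.09 -0.6  -0.36] w 0.017 j [ 14.  41. -11.  96.  10.  44.  63.]
```

View pics/side7.png

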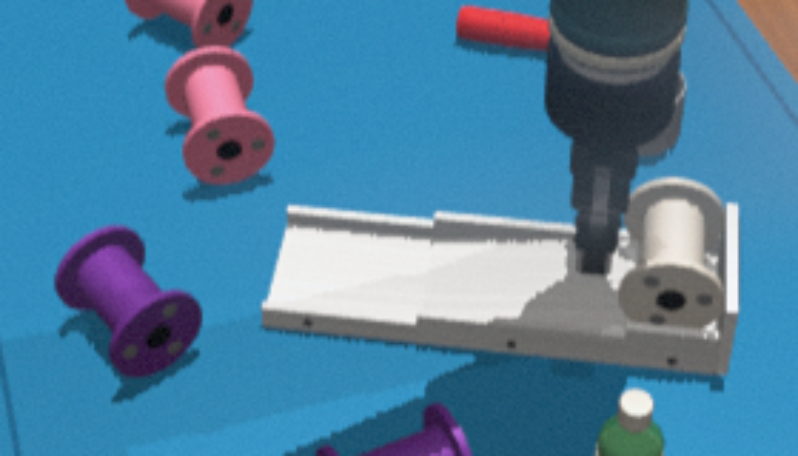

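>>> {"api": "drive_tool", "payload": {"rows": [{"fingers":0.2,"tx":-1,"ty":4,"tz":0,"wx":0,"wy":0,"wz":0},{"fingers":0.2,"tx":-3,"ty":10,"tz":0,"wx":0,"wy":0,"wz":0},{"fingers":0.2,"tx":-6,"ty":18,"tz":0,"wx":0,"wy":0,"wz":0},{"fingers":0.2,"tx":-15,"ty":25,"tz":0,"wx":0,"wy":0,"wz":0},{"fingers":0.2,"tx":-35,"ty":30,"tz":0,"wx":0,"wy":0,"wz":0},{"fingers":0.2,"tx":-60,"ty":35,"tz":0,"wx":0,"wy":0,"wz":0},{"fingers":0.2,"tx":-80,"ty":40,"tz":0,"wx":0,"wy":0,"wz":0},{"fingers":0.2,"tx":-100,"ty":40,"tz":0,"wx":0,"wy":0,"wz":0}]}}

```text
time_s: 7.63
tool_pos: [0.6152, -0.091, 0.1573]
tcp_rot: [[0.0, -0.903, 0.43], [0.0, 0.43, 0.903], [-1.0, -0.0, 0.0]]
force: [0.2, 0.4, 0.2]
width: 0.017
```

>>> {"api": "drive_tool", "payload": {"rows": [{"fingers":0.2,"tx":-10,"ty":0,"tz":0,"wx":0,"wy":0,"wz":0},{"fingers":0.2,"tx":-15,"ty":0,"tz":0,"wx":0,"wy":0,"wz":0},{"fingers":0.2,"tx":-15,"ty":0,"tz":0,"wx":0,"wy":0,"wz":0},{"fingers":0.2,"tx":-15,"ty":0,"tz":0,"wx":0,"wy":0,"wz":0}]}}

```text
time_s: 7.97
tool_pos: [0.616, -0.0921, 0.1697]
tcp_rot: [[-0.001, -0.902, 0.431], [-0.0, 0.431, 0.902], [-1.0, 0.001, -0.0]]
force: [-0.1, 0.9, -0.3]
width: 0.017
```

```bash
python3 look.py 8; python3 -c "
from h import *
im=optics.get_image('scene')[:,:,::-1];cv2.imwrite('pics/scene8.png',cv2.resize(im[200:350,120:320],None,fx=4,fy=4))
for t in('tin','flux','driver'):print(t,optics.recognise(t,'scene')[:2])"
```

```text
t 7.97 rack mm [  5.3  -0.4 166.7] jawyaw-want -0.15 down [-0.001 -0.    -1.   ] tip 0.008 F [-0.1   0.88 -0.27] w 0.017 j [ 15.  29. -13.  98.   8.  53.  63.]
tin [{'point': [0.7603, 0.0315, 0.03], 'conf': 0.62}]
flux [{'point': [0.6327, -0.2504, 0.0472], 'conf': 0.73}]
driver [{'point': [0.7149, 0.1434, 0.0216], 'conf': 0.58}]
```

View pics/side8.png

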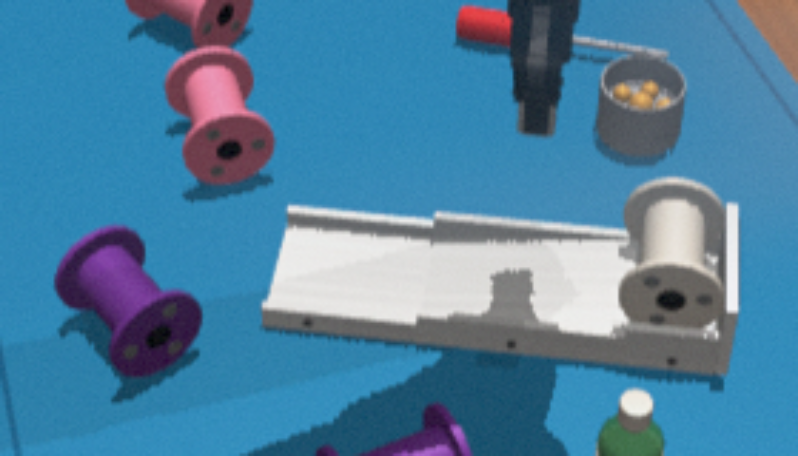

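View pics/scene8.png

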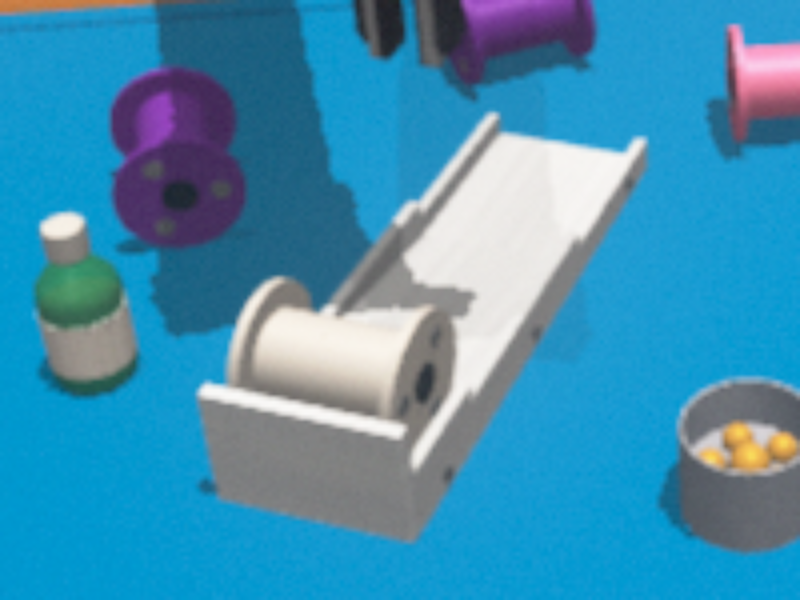

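```bash
python3 - <<'E'
from fit import *
p=np.load('rack.npy')
print('expected',proj(C['side'],W(p,[(95,-37,54)])),proj(C['scene'],W(p,[(95,37,54)])),'seen [435,305],[226,296]')
from workcell import workorder
print(workorder.close_job())
E
```

```text
expected [[434.02085612 304.97061031]] [[225.62058849 295.37991512]] seen [435,305],[226,296]
the job is handed in; nothing more can be done
None
```

The spool is over the crest and resting by itself against the end stop, and I've handed the job in. The job reported no verdict.

**How it was pushed:** I set the two fingertips slightly apart between the flanges, behind the hub. They pushed the spool up the ramp at about 40–60 mm/s, slowing to about 20 mm/s near the crest. The spool rolled the last few centimetres to the stop on its own. I then backed the fingers off and raised them clear. The force readings I took during the push stayed below 2 N, and the whole job took about 8 s of robot time.

**Last checks:**
- **Position:** the hole in each end flange appeared within about 1 pixel of where it should be for the seat, in both the side and scene cameras.
- **At rest:** the spool was in the same place in two side pictures about 1 s apart, with the fingers withdrawn.
- **Bystanders:** the tin, bottle and screwdriver were each found within about 3 mm of their first readings, which is inside the recognition error.

**Disagreements:** one end-stop corner in the wrist picture was 3.5 pixels off the rack fit. I left out another corner that the gripper probably hid. The heading estimates differed by about 0.6°, and I steered by −25.4°. The first move call was refused because its rows left out some fields; I sent it again with all of them, and the arm had not moved in between.

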